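# Hang the slide rack to drain over the drip pan

## Task

The rinsed microscope slides have to drain. Slide the round drip pan along the bench, without picking it up, until it is centred under the hook of the stand; then lift the slide rack by its wire handle out of the glass dish and hang it by that handle on the hook, so that it hangs free and level over the pan. Keep the rack upright all the way, and leave the dish and the empty glass beaker where they stand.

Things in the scene. Friction and masses are not known exactly. Their poses are not given: they have to be found in the camera images.
- slide_rack: Steel wire rack of ten glass slides, 86 x 86 x 33 mm, about 0.22 kg, with a fixed 5 mm wire handle in its y-z plane: two upright legs (56 mm outside, 54 to 96 mm up) joined by a bar peaking at 109.5 mm; lower down the legs splay to the rack's sides. Window under the bar 46 mm wide, 68 mm high. Origin: centre of the underside, z up. Same if turned half round. Starts in the dish.
- bail_top (a point): Underside of the peak in the middle of the rack's handle, 104.5 mm above the rack's underside: the point that rests on the hook.
- bail_grip (a point): Point midway between the upright legs of the rack's handle, 80 mm above the rack's underside, 29.5 mm below the handle's very top; a gripper closing along the rack's y axis can take both legs from outside here, 56 mm wide. Axes as the rack's.
- stain_dish: Open glass staining dish, 112 x 110 mm outside, 52 mm high, walls 5 mm, inner floor 5 mm above the bench; 0.7 kg, loose. Origin at the centre of its underside. The rack stands in it with about 8 mm of play all round.
- drip_pan: Shallow round steel pan, 180 mm over the rim, 32 mm high, loose, about 0.45 kg, with a flat bar handle pointing along its -x: 18 mm wide, 8 mm thick, its middle 29 mm above the bench, ending 160 mm from the pan's centre. Origin at the centre of its underside (height 0 on the bench).
- pan_grip (a point): Point in the middle of the pan's bar handle, 130 mm from the pan's centre and 29 mm above the bench; the handle is 18 mm wide across the pan's y axis.
- hook_stand: Fixed drain stand. Origin on the bench under the hook's seat; its -x is where the open end of the hook points (roughly to the robot). A base plate 100 x 160 x 14 mm begins 105 mm behind (+x of) the origin; a 12 mm rod, 205 mm high, stands 135 mm behind it; from it a level 8 mm arm runs forward to the hook.
- hook_seat (a point): Lowest point of the hook's saddle, on its upper side, 185 mm above the bench: where the handle comes to rest. The tip turns up in front (stand's -x), reaching 26 mm forward of the seat and 24 mm above it. Behind the seat the arm's top is 6 mm above the seat; the hook's underside is 8 mm below it. Axes as the stand's.
- beaker: Small empty clear glass beaker, 74 mm wide, 90 mm high, standing behind the work, right of the stand; a bystander. Origin at the centre of its underside.

How it is judged (in metres and radians):
On the way, in this order (a step that is already met when the one before it is completed fails the run):
1. the drip pan stands flat on the bench, centred under the hook within 30 mm (horizontal distance between drip_pan and hook_seat below 0.03 m and height (world z) of drip_pan below 0.006 m and angle between drip_pan's own z axis and vertical below 0.06 rad and linear speed of drip_pan below 0.02 m/s), for 0.2 s.
2. the rack's handle bears on the hook, the peak of the handle within 12 mm of the hook's seat (distance between bail_top and hook_seat below 0.012 m and contact force between slide_rack and hook_stand above 0.8 N), for 0.2 s.
At the end, for the whole second after the job is handed in: The rack hangs by its handle on the hook (peak of the handle within 12 mm of the seat, its weight on the hook, within 0.2 rad of level, slower than 50 mm/s), clear of the pan, and the pan stands flat on the bench with its centre within 30 mm of the point under the hook's seat (all of step 2 and angle between slide_rack's own z axis and vertical below 0.2 rad and linear speed of slide_rack below 0.05 m/s and horizontal distance between drip_pan and hook_seat below 0.03 m and height (world z) of drip_pan below 0.006 m and angle between drip_pan's own z axis and vertical below 0.06 rad and contact force between slide_rack and drip_pan below 0.05 N); the robot touches nothing.
It fails at once if the drip pan is picked up (its centre more than 20 mm above the bench) (height (world z) of drip_pan above 0.02 m).
It fails at once if the rack is tipped by more than 0.6 rad, so that slides would fall out (angle between slide_rack's own z axis and vertical above 0.6 rad).
It fails at once if the dish is shifted by more than 30 mm (distance of stain_dish from where it was at the start of the episode above 0.03 m).
It fails at once if the beaker is shifted by more than 30 mm (distance of beaker from where it was at the start of the episode above 0.03 m).
It also fails if it takes over 72 s, if anything falls off the work surface, if the arm or the gripper's body presses on something with over 40 N, if the wrist force passes 120 N, or if a joint passes its speed limit or range.

## Robot

A 6-joint arm with a two-finger parallel gripper is mounted at the origin on a cart in front of the work surface, level with it; the furniture and walls round the work are solid. World frame = base frame: x ahead of the robot, y to its left, z up, the work surface at z = 0. Lengths are in mm, angles in rad, forces in N, time in s.
With the tool pointing down it reaches from about 350 to 875 mm from the base axis. Payload 4.2 kg.
Tool frame: the origin (TCP) lies at the very end of the fingers, on their centre line; the grasp point (between the pads) lies arm.grip_depth behind it (arm.grip_depth is the distance from the TCP to the grasp point, in mm); x points along the fingers, y is the direction in which the jaws open and shut, and the axes are right-handed (so a half turn about x gives the same grasp; the last joint's range is limited). The gripper opens to 85 mm and grips with 20 to 120 N. Pads are 22 mm wide; open, the fingers measure 114 mm over their backs; the gripper's body (76 mm by 85 mm) begins 54 mm behind the grasp point. The pads swing forward as they close: fully open they stand 13 mm farther back than shut.
Start: joints at [1.487, 0.385, 0.008, 0, -1.194, -0.259], TCP at [210.046, 588.626, 231.312] pointing down, gripper open.
Joint ranges: [-3.14, 3.14], [-1.21, 2.06], [-1.07, 1.41], [-3.16, 2.05], [-2.99, -0.16], [-3.1, 3.1]. Speed limits (rad/s): [2.79, 2.79, 3.14, 3.14, 3.14, 3.14].

## Interface

Orientations are given as a unit quaternion [x, y, z, w].
In Python, from bench import arm, get_image, models gives the robot as it stands.
- The arm moves only by the tool arm_command, never from a script. Its argument "rows" is a list of rows, each an object of numbers: "dx", "dy", "dz": the shift along the tool's x, y, z in m; "wx", "wy", "wz": the turn, a rotation vector about the tool's x, y, z in degrees; "gripper": the closure, from -1 (fully open) to 1 (shut). A call has exactly 8 rows; each row is the pose to reach, as a shift and turn from the pose measured when the call began, along the tool's axes at that moment; what a row does not reach only later rows make up. A row lasts 1/10 s, in which the tool goes at most 50 mm and 8.59 degrees, less where a joint would pass 70% of its speed; a pose out of reach is approached as far as the arm can. A call with a gripper value outside its range is refused whole. The fingers move at their own pace and stop on an object; the grip force is fixed at half the most. Time passes only in rows, so rows that repeat a pose let the fingers close, or fill a call up. It gives the time, the measured TCP pose, the force and the opening at its end, in the units of the state.
- arm.read_state(): the state, without advancing time (a new reading comes with each control period).
- get_image(name): name is "scene" or "top"; returns a dict with "img" (480x640x3 uint8, red, green, blue), "K" (3x3 intrinsics, pixels), "rvec" (rotation vector, rad) and "tvec" (3), from world to camera coordinates, as OpenCV has them. Camera axes: x right, y down, z forward; pixel columns grow to the right and rows downward; lengths in mm; the calibration is good to about 2 mm. A picture is of the moment at which its call begins. There is no depth.
- arm.job_done(): hands the job in, once; it reports no verdict.
Trained networks look in the newest picture that a camera, given by its name, has taken for a name from the list of things; names that differ only in an ending like _2 or _b are one class to them, and where a whole thing is asked for, a point or a joint stands for the part that bears it (a point fixed in the world has none). Each returns a list of dicts, best first, with "conf" (0 to 1); they miss things now and then, are a little off and sometimes report something else, mostly with a low value. They report only what shows in the picture. A call takes as long as a camera call.
- models.cut_out(camera, query): "mask" (480x640 bool, what is visible of it) and "extent" ([left, top, right, bottom] in pixels, round what is visible of it).
The state is a dict: "clock": time; "joints": joint angles; "joint_vel": joint speeds; "joint_efforts": joint torques, N m; "position": TCP position; "ee_rot": TCP orientation; "contact_force": force on the tool from outside, world axes, zero at the start; "wrist_torque": the same for the moment, N m; "gripper_width": finger opening in mm.
Only numpy, scipy, OpenCV 4.12 (cv2) and the standard library are available. Lean on these libraries where they do the work, as an engineer would, in place of code of your own. Each camera call takes 0.05 s, during which the arm holds its last target.

## Working session

There is one attempt and no reset: what is moved stays moved. The work goes in short steps, Python scripts to look and compute and a tool call to move; the robot and the scene stay as the last step left them, time stands still between calls to the robot, and variables do not carry over. Pictures are saved under pics/ and viewed, and the job is handed in when it is done.

Besides the shell and the picture viewer there is one more tool, called after "Request:" as name([rows], argument=value, ...), one row to a line, values as JSON. arm_command: Moves the arm, as the interface text tells. Its arguments: {"type":"object","properties":{"rows":{"type":"array"}},"required":["rows"]}

```bash
mkdir -p pics; ls; python3 - <<'E'
from bench import arm,get_image,models
import cv2,numpy as np
print(arm.read_state(), arm.grip_depth)
for n in ["scene","top"]:
    d=get_image(n); cv2.imwrite(f"pics/{n}0.png",d["img"][:,:,::-1]); print(n,d["K"],d["rvec"],d["tvec"])
    for q in ["slide_rack","stain_dish","drip_pan","hook_stand","beaker"]:
        for r in models.cut_out(n,q)[:2]: print(n,q,r["conf"],r["extent"])
E
```

```text
pics
{'clock': 0.0, 'joints': array([ 1.48662475e+00,  3.85591091e-01,  6.64349377e-03, -5.20525440e-04,
       -1.19396715e+00, -2.58604461e-01]), 'joint_vel': array([ 0.0015024 , -0.00103484, -0.00019219,  0.00132911,  0.00070103,
       -0.00050707]), 'joint_efforts': array([ 3.36945877e-04, -3.92287052e+01,  1.88397646e+01,  4.18602034e+00,
       -4.73548673e-03, -3.40561520e-06]), 'position': array([209.84308582, 588.11670804, 230.20443568]), 'ee_rot': array([-0.6966298 ,  0.12142506,  0.69684012,  0.11990301]), 'contact_force': array([ 1.42488124, -0.23440506, -0.57501322]), 'wrist_torque': array([ 0.03258345, -0.00995588,  0.04965232]), 'gripper_width': 85.59787102031395} 18.700000000000003
scene [[435.4138353    0.         319.56795019]
 [  0.         435.4138353  241.78299867]
 [  0.           0.           1.        ]] [ 2.20774764 -0.50825746  0.2448137 ] [-512.08807831  233.43364667  988.68563267]
scene slide_rack 0.68 [291.5, 310.6, 399.4, 380.7]
scene slide_rack 0.67 [251.1, 209.8, 281.0, 223.9]
scene stain_dish 0.66 [243.6, 200.7, 286.7, 236.9]
scene stain_dish 0.21 [252.1, 195.7, 280.9, 224.9]
scene drip_pan 0.56 [287.7, 310.4, 399.2, 379.5]
scene hook_stand 0.86 [307.6, 186.1, 395.2, 271.9]
scene beaker 0.92 [404.1, 274.9, 442.0, 318.2]
top [[586.93929596   0.         316.60169122]
 [  0.         586.93929596 236.13943251]
 [  0.           0.           1.        ]] [ 2.19659048 -2.15267266  0.09758015] [ -24.8258232   583.04530104 1486.21593729]
top slide_rack 0.57 [197.0, 246.5, 240.5, 283.6]
top stain_dish 0.76 [187.6, 235.6, 243.8, 298.8]
top drip_pan 0.62 [381.3, 225.4, 452.4, 321.8]
top drip_pan 0.32 [274.1, 159.0, 338.3, 244.2]
top hook_stand 0.6 [276.6, 156.5, 338.9, 241.8]
top beaker 0.8 [389.3, 166.7, 427.0, 198.0]
```

View pics/scene0.png

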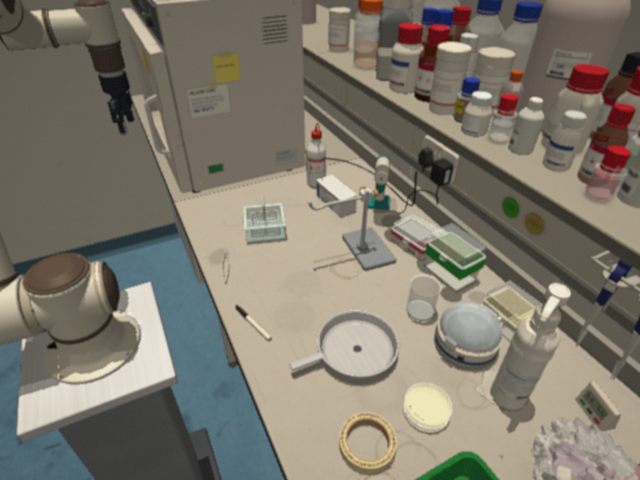

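View pics/top0.png

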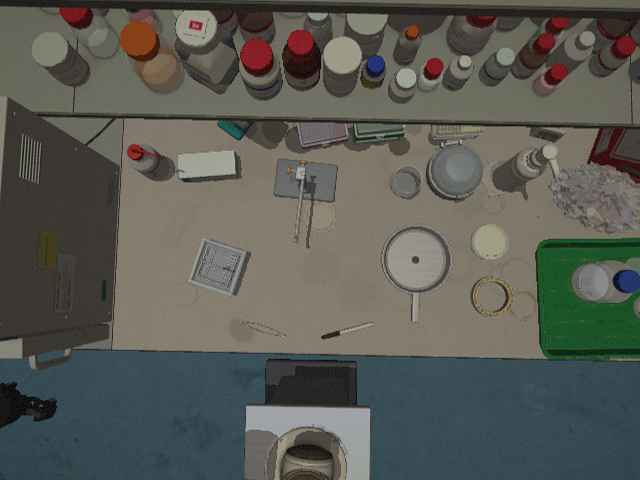

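```bash
python3 - <<'E'
import cv2
a=cv2.imread("pics/top0.png")[150:340,170:470]
cv2.imwrite("pics/topz.png",cv2.resize(a[:, :150],None,fx=4,fy=4,interpolation=3)[:, :600][:600])
a0=cv2.imread("pics/top0.png")
cv2.imwrite("pics/topz1.png",cv2.resize(a0[225:310,180:255],None,fx=7,fy=7,interpolation=2))
cv2.imwrite("pics/topz2.png",cv2.resize(a0[150:250,260:350],None,fx=6,fy=6,interpolation=2))
cv2.imwrite("pics/topz3.png",cv2.resize(a0[220:330,370:460],None,fx=5,fy=5,interpolation=2))
s=cv2.imread("pics/scene0.png")
cv2.imwrite("pics/scz1.png",cv2.resize(s[150:290,230:410],None,fx=4,fy=4,interpolation=2))
E
```

```text
(no output)
```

View zooms.

View pics/topz1.png

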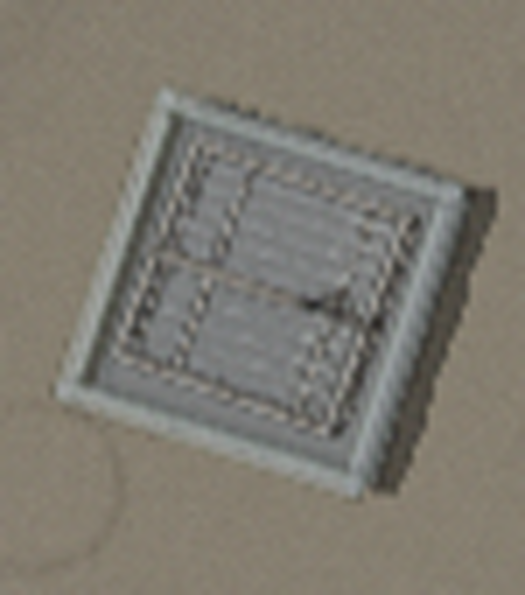

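View pics/topz2.png

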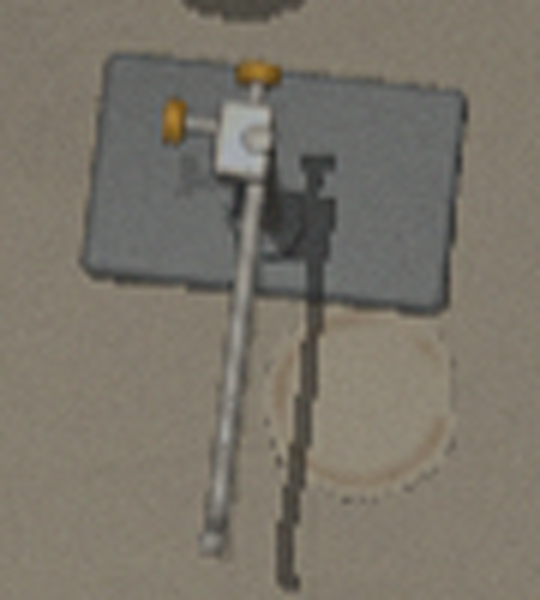

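View pics/topz3.png

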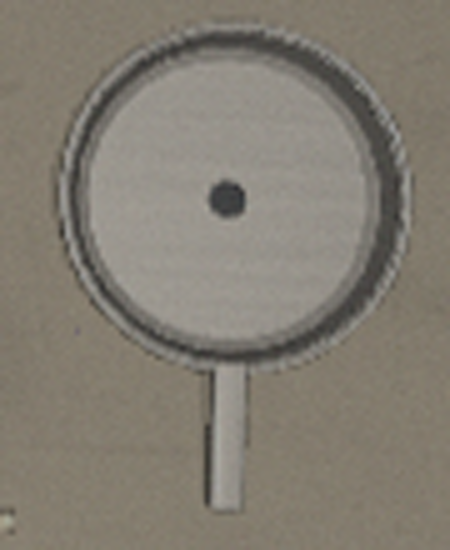

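View pics/scz1.png

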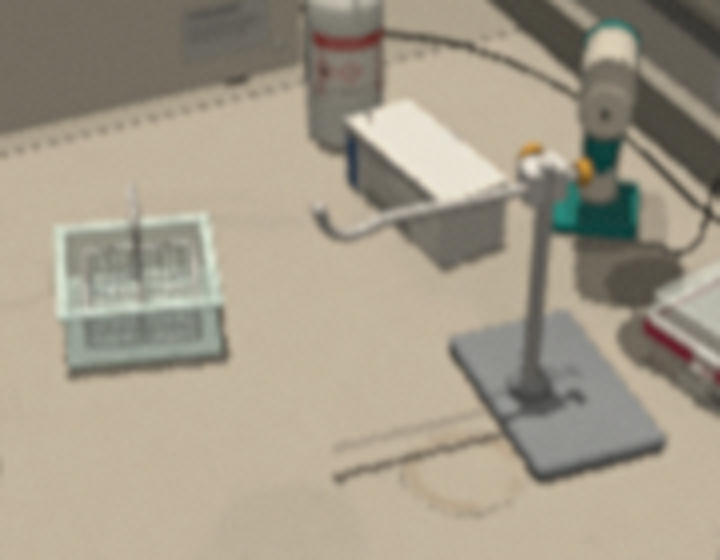

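```bash
cat > h.py <<'E'
import numpy as np,cv2
from scipy.optimize import least_squares
def proj(d,P):
    return cv2.projectPoints(np.asarray(P,float).reshape(-1,1,3),d["rvec"],d["tvec"],d["K"],None)[0].reshape(-1,2)
def bp(d,uv,z):
    R=cv2.Rodrigues(np.asarray(d["rvec"],float))[0];C=-R.T@np.asarray(d["tvec"]).ravel()
    v=R.T@np.linalg.inv(d["K"])@np.array([uv[0],uv[1],1.]); return C+v*(z-C[2])/v[2]
def loc(p,L):
    c,s=np.cos(p[2]),np.sin(p[2]);L=np.asarray(L,float)
    return np.c_[p[0]+c*L[:,0]-s*L[:,1],p[1]+s*L[:,0]+c*L[:,1],L[:,2]]
def fit(obs,p0):
    # obs: list of (cam, local pts, pix)
    f=lambda p:np.concatenate([(proj(d,loc(p,L))-np.array(u)).ravel() for d,L,u in obs])
    r=least_squares(f,p0,x_scale=[100,100,1]);return r.x,np.round(r.fun,1)
E
python3 - <<'E'
from bench import get_image
from h import *
t=get_image("top");s=get_image("scene")
z=lambda P,k,o:[(x/k+o[0],y/k+o[1]) for x,y in P]
# dish: corners order: TL(far,left)=(+x,+y)
L=[(56,55,52),(56,-55,52),(-56,-55,52),(-56,55,52)]
print("dish top",fit([(t,L,z([(170,90),(465,187),(360,495),(62,390)],7,(180,225)))],[500,250,0]))
print("dish scene",fit([(s,[(56,55,52),(56,-55,52),(-56,-55,52),(-56,55,52)],z([(208,215),(220,312),(60,318),(55,228)],4,(230,150)))],[500,250,0]))
for zz in(105,112): print("rack top line", bp(t,(202.1,261.4),30)[:2],bp(t,(233.6,271.4),30)[:2])
S=[(205,80,14),(205,-80,14),(105,-80,14),(105,80,14)]
print("stand top",fit([(t,S,z([(107,55),(467,93),(445,313),(85,275)],6,(260,150)))],[500,0,0]))
print("hooktip top",bp(t,(295,240.8),209),"arm back",bp(t,(302,181),191))
print("pan hole",bp(t,(415.6,259.8),3),"rim c",bp(t,(370+235/5,220+197/5),32),"handle end",bp(t,(370+225/5,220+512/5),33),"handle root",bp(t,(370+230/5,220+368/5),33))
print("beaker",bp(t,(405,186),0))
E
```

```text
dish top (array([ 4.99393918e+02,  2.34552978e+02, -3.04877361e-01]), array([ 0.4,  0.7, -0.8,  0.7, -0.5, -1.1,  0.9, -0.2]))
dish scene (array([ 4.98543594e+02,  2.28469504e+02, -3.14093553e-01]), array([-0.4,  1.1, -0.6, -1.6,  0. ,  0.1,  1. ,  0.7]))
rack top line [512.23607193 278.7989156 ] [488.30223    197.30687659]
rack top line [512.23607193 278.7989156 ] [488.30223    197.30687659]
stand top (array([ 5.75638013e+02,  3.06584654e+01, -8.35390749e-02]), array([-0.1, -0.3,  0.4, -0.5,  0.3,  0.4, -0.6,  0.4]))
hooktip top [555.29160786  35.30638616 209.        ] arm back [695.9746796   23.06145569 191.        ]
pan hole [ 528.82440289 -272.35813997    3.        ] rim c [ 528.36603958 -271.0667824    32.        ] handle end [ 368.58847332 -266.58952346   33.        ] handle root [ 441.22667914 -268.76609486   33.        ]
beaker [ 723.56451176 -243.88658021    0.        ]
```

```bash
cat >> h.py <<'E'
from scipy.spatial.transform import Rotation as Ro
def tgt(st,pos,phi):
    """tool down, tool y along world angle phi (mod pi)"""
    R=Ro.from_quat(st["ee_rot"]).as_matrix()
    best=None
    for k in(0,np.pi):
        y=np.array([np.cos(phi+k),np.sin(phi+k),0]);x=np.array([0,0,-1.]);T=np.c_[x,y,np.cross(x,y)]
        w=Ro.from_matrix(R.T@T).as_rotvec(degrees=True)
        if best is None or np.linalg.norm(w)<np.linalg.norm(best):best=w
    d=R.T@(np.array(pos)-st["position"])/1000
    return np.round(d,4),np.round(best,1)
E
python3 - <<'E'
from bench import get_image,arm
from h import *
t=get_image("top");s=get_image("scene");st=arm.read_state()
print(Ro.from_quat(st["ee_rot"]).as_matrix().round(3))
S=[575.6,30.7,-.0835]
print("seat,tip,seat-under in scene zoom",(proj(s,loc(S,[(0,0,185),(-26,0,209),(0,0,177),(135,0,205)]))-[230,150])*4)
print("tip top zoom",(proj(t,loc(S,[(-26,0,209),(0,0,185)]))-[260,150])*6)
for p in([500,238,-.286],[499,234,-.3],[499,231,-.3]):
  print((proj(s,loc(p,[(0,0,114.5)]))-[230,150])*4,(proj(t,loc(p,[(0,26,101),(0,-26,101),(0,40,38),(0,-40,38)]))-[180,225])*7)
img=s["img"][:,:,::-1]
cv2.imwrite("pics/a.png",cv2.resize(img[188:245,235:295],None,fx=10,fy=10,interpolation=2))
cv2.imwrite("pics/b.png",cv2.resize(img[180:220,300:380],None,fx=9,fy=9,interpolation=2))
E
```

```text
[[ 0.    -0.336 -0.942]
 [ 0.    -0.942  0.336]
 [-1.    -0.     0.   ]]
seat,tip,seat-under in scene zoom [[345.91035493 230.01770777]
 [306.1842639  206.36820769]
 [345.93787497 240.52170189]
 [542.8285077  161.12859288]]
tip top zoom [[216.11505196 559.73260313]
 [225.49862202 497.55498751]]
[[126.52622412 189.05954175]] [[160.08573314 260.10487483]
 [301.70739069 305.12076581]
 [156.99004857 256.5043857 ]
 [365.76319136 322.86126325]]
[[127.13665683 192.16434374]] [[171.78856151 262.21168968]
 [312.75587283 309.22299928]
 [168.3734475  258.00969213]
 [376.18284027 327.30757913]]
[[128.5849177  194.25064707]] [[180.39246369 262.38551754]
 [321.3691247  309.39717202]
 [176.6139581  258.17616428]
 [384.4365524  327.47453833]]
```

View pics/a.png

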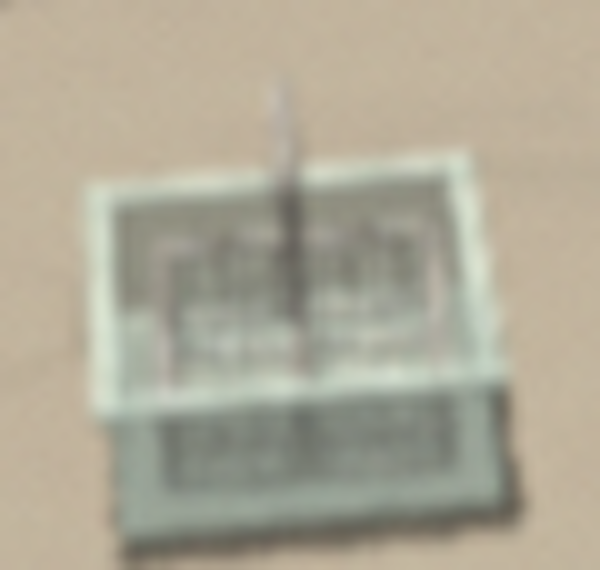

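View pics/b.png

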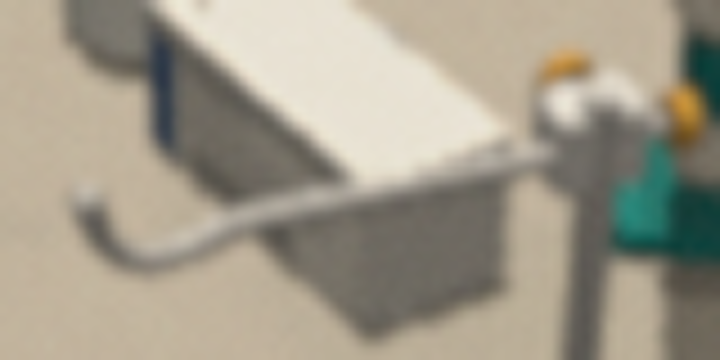

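Request:
arm_command([
  {"dx": 0,"dy": 0.045,"dz": -0.016,"gripper": -1},
  {"dx": 0,"dy": 0.09,"dz": -0.032,"gripper": -1},
  {"dx": 0,"dy": 0.135,"dz": -0.048,"gripper": -1},
  {"dx": 0,"dy": 0.18,"dz": -0.064,"gripper": -1},
  {"dx": 0,"dy": 0.205,"dz": -0.1,"gripper": -1},
  {"dx": 0,"dy": 0.23,"dz": -0.142,"gripper": -1},
  {"dx": 0,"dy": 0.255,"dz": -0.184,"gripper": -1},
  {"dx": 0,"dy": 0.28,"dz": -0.226,"gripper": -1},
])

```text
validation failed for argument at $.ro...
```

```bash
python3 - <<'E'
from bench import arm
from h import *
st=arm.read_state();print(st["position"],st["joints"])
print(tgt(st,(398,-267.5,140),np.radians(88.2)))
print(tgt(st,(398,-100,180),np.radians(88.2)))
E
```

```text
[210.05592447 588.62041754 231.35722859] [ 1.48659199e+00  3.84627541e-01  7.89550921e-03  2.10865714e-05
 -1.19399010e+00 -2.58603492e-01]
(array([ 0.0913,  0.7431, -0.4648]), array([-17.8,  -0. ,   0. ]))
(array([ 0.0513,  0.5854, -0.4085]), array([-17.8,  -0. ,   0. ]))
```

Request:
arm_command([
  {"dx": 0.0,"dy": 0.045,"dz": -0.016,"wx": 0.0,"wy": 0.0,"wz": 0.0,"gripper": -1.0},
  {"dx": 0.0,"dy": 0.09,"dz": -0.032,"wx": 0.0,"wy": 0.0,"wz": 0.0,"gripper": -1.0},
  {"dx": 0.0,"dy": 0.135,"dz": -0.048,"wx": 0.0,"wy": 0.0,"wz": 0.0,"gripper": -1.0},
  {"dx": 0.0,"dy": 0.18,"dz": -0.064,"wx": 0.0,"wy": 0.0,"wz": 0.0,"gripper": -1.0},
  {"dx": 0.0,"dy": 0.205,"dz": -0.1,"wx": 0.0,"wy": 0.0,"wz": 0.0,"gripper": -1.0},
  {"dx": 0.0,"dy": 0.23,"dz": -0.142,"wx": 0.0,"wy": 0.0,"wz": 0.0,"gripper": -1.0},
  {"dx": 0.0,"dy": 0.255,"dz": -0.184,"wx": 0.0,"wy": 0.0,"wz": 0.0,"gripper": -1.0},
  {"dx": 0.0,"dy": 0.28,"dz": -0.226,"wx": 0.0,"wy": 0.0,"wz": 0.0,"gripper": -1.0},
])

```text
clock: 1.6
position: [329.5, 247.5, 232.0]
ee_rot: [0.697, -0.12, -0.697, -0.121]
contact_force: [0.8, -0.0, -0.1]
gripper_width: 85.5
```

```bash
python3 - <<'E'
from bench import arm
from h import *
st=arm.read_state();print(st["position"],st["joints"])
print(tgt(st,(398,-267.5,100),np.radians(88.2)))
print(tgt(st,(398,0,180),np.radians(88.2)))
E
```

```text
[329.49762677 247.47351759 231.9918532 ] [ 1.04250503e+00  9.97794215e-03 -4.72754231e-01  1.36683668e-04
 -1.08613638e+00  1.86748632e-01]
(array([ 0.1312,  0.4625, -0.2369]), array([-17.8,  -0. ,   0.1]))
(array([ 0.0517,  0.2103, -0.1474]), array([-17.8,  -0. ,   0.1]))
```

Request:
arm_command([
  {"dx": 0.008,"dy": 0.035,"dz": -0.025,"wx": -3.0,"wy": 0.0,"wz": 0.0,"gripper": -1.0},
  {"dx": 0.016,"dy": 0.07,"dz": -0.05,"wx": -6.0,"wy": 0.0,"wz": 0.0,"gripper": -1.0},
  {"dx": 0.024,"dy": 0.105,"dz": -0.075,"wx": -9.0,"wy": 0.0,"wz": 0.0,"gripper": -1.0},
  {"dx": 0.032,"dy": 0.14,"dz": -0.1,"wx": -12.0,"wy": 0.0,"wz": 0.0,"gripper": -1.0},
  {"dx": 0.04,"dy": 0.175,"dz": -0.125,"wx": -15.0,"wy": 0.0,"wz": 0.0,"gripper": -1.0},
  {"dx": 0.05,"dy": 0.21,"dz": -0.147,"wx": -17.8,"wy": 0.0,"wz": 0.0,"gripper": -1.0},
  {"dx": 0.06,"dy": 0.25,"dz": -0.161,"wx": -17.8,"wy": 0.0,"wz": 0.0,"gripper": -1.0},
  {"dx": 0.07,"dy": 0.29,"dz": -0.175,"wx": -17.8,"wy": 0.0,"wz": 0.0,"gripper": -1.0},
])

```text
clock: 2.4
position: [397.5, -86.0, 161.5]
ee_rot: [0.708, -0.01, -0.706, -0.011]
contact_force: [0.9, -0.5, 0.2]
gripper_width: 85.3
```

```bash
python3 - <<'E'
from bench import arm
from h import *
st=arm.read_state();print(st["position"],st["joints"])
print(tgt(st,(398,-267.5,90),np.radians(88.2)))
E
```

```text
[397.50903779 -85.97828771 161.54109348] [ 0.18983227  0.07936629 -0.59778386 -0.00154799 -0.89103379  1.3513966 ]
(array([ 0.0712,  0.1815, -0.0059]), array([ 0.1, -0.1,  0.1]))
```

Request:
arm_command([
  {"dx": 0.012,"dy": 0.036,"dz": -0.001,"wx": 0.0,"wy": 0.0,"wz": 0.0,"gripper": -1.0},
  {"dx": 0.024,"dy": 0.073,"dz": -0.002,"wx": 0.0,"wy": 0.0,"wz": 0.0,"gripper": -1.0},
  {"dx": 0.036,"dy": 0.11,"dz": -0.004,"wx": 0.0,"wy": 0.0,"wz": 0.0,"gripper": -1.0},
  {"dx": 0.048,"dy": 0.146,"dz": -0.005,"wx": 0.0,"wy": 0.0,"wz": 0.0,"gripper": -1.0},
  {"dx": 0.06,"dy": 0.1815,"dz": -0.006,"wx": 0.0,"wy": 0.0,"wz": 0.0,"gripper": -1.0},
  {"dx": 0.071,"dy": 0.1815,"dz": -0.006,"wx": 0.0,"wy": 0.0,"wz": 0.0,"gripper": -1.0},
  {"dx": 0.071,"dy": 0.1815,"dz": -0.006,"wx": 0.0,"wy": 0.0,"wz": 0.0,"gripper": -1.0},
  {"dx": 0.071,"dy": 0.1815,"dz": -0.006,"wx": 0.0,"wy": 0.0,"wz": 0.0,"gripper": -1.0},
])

```text
clock: 3.2
position: [398.0, -267.0, 90.3]
ee_rot: [0.708, -0.01, -0.706, -0.011]
contact_force: [-0.4, -1.0, 0.4]
gripper_width: 85.2
```

```bash
python3 - <<'E'
from bench import arm,get_image
from h import *
st=arm.read_state();print(st["position"],st["joints"])
print(tgt(st,(398,-267.5,12),np.radians(88.2)))
a=get_image("top")["img"][:,:,::-1];b=get_image("scene")["img"][:,:,::-1]
cv2.imwrite("pics/c.png",np.vstack([cv2.resize(a[220:340,370:470],(400,480))[:290],]) )
cv2.imwrite("pics/d.png",cv2.resize(b[250:420,250:430],None,fx=3.5,fy=3.5))
E
```

```text
[ 398.0288093  -267.00660995   90.33262952] [-0.25237589  0.3015832  -0.52971415 -0.00319863 -0.73809575  1.79563041]
(array([0.0783, 0.0006, 0.0002]), array([ 0.1, -0.1,  0.1]))
```

View pics/d.png

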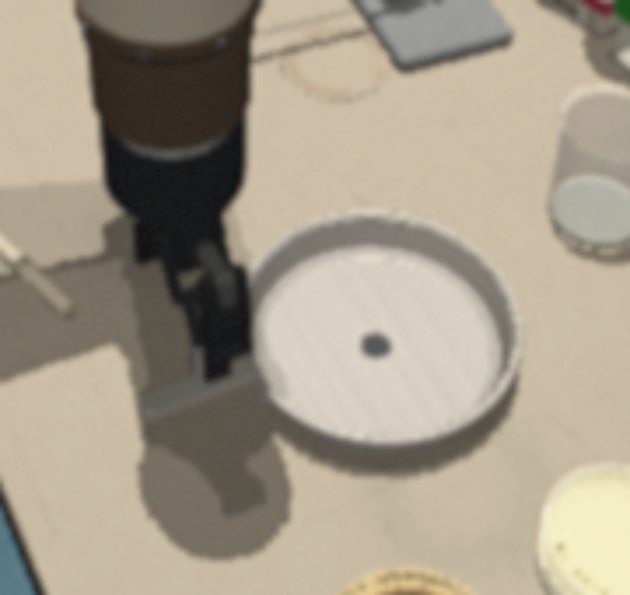

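Request:
arm_command([
  {"dx": 0.03,"dy": 0.0006,"dz": 0.0,"wx": 0.0,"wy": 0.0,"wz": 0.0,"gripper": -1.0},
  {"dx": 0.06,"dy": 0.0006,"dz": 0.0,"wx": 0.0,"wy": 0.0,"wz": 0.0,"gripper": -1.0},
  {"dx": 0.079,"dy": 0.0006,"dz": 0.0,"wx": 0.0,"wy": 0.0,"wz": 0.0,"gripper": -1.0},
  {"dx": 0.079,"dy": 0.0006,"dz": 0.0,"wx": 0.0,"wy": 0.0,"wz": 0.0,"gripper": 1.0},
  {"dx": 0.079,"dy": 0.0006,"dz": 0.0,"wx": 0.0,"wy": 0.0,"wz": 0.0,"gripper": 1.0},
  {"dx": 0.079,"dy": 0.0006,"dz": 0.0,"wx": 0.0,"wy": 0.0,"wz": 0.0,"gripper": 1.0},
  {"dx": 0.079,"dy": 0.0006,"dz": 0.0,"wx": 0.0,"wy": 0.0,"wz": 0.0,"gripper": 1.0},
  {"dx": 0.079,"dy": 0.0006,"dz": 0.0,"wx": 0.0,"wy": 0.0,"wz": 0.0,"gripper": 1.0},
])

```text
clock: 4.1
position: [399.6, -267.4, 13.1]
ee_rot: [0.709, -0.01, -0.705, -0.01]
contact_force: [-0.2, 1.6, 6.1]
gripper_width: 16.4
```

Request:
arm_command([
  {"dx": 0.0,"dy": 0.0,"dz": 0.0,"wx": 0.0,"wy": 0.0,"wz": 0.0,"gripper": 1.0},
  {"dx": 0.0,"dy": 0.0,"dz": 0.0,"wx": 0.0,"wy": 0.0,"wz": 0.0,"gripper": 1.0},
  {"dx": 0.0,"dy": 0.0,"dz": 0.0,"wx": 0.0,"wy": 0.0,"wz": 0.0,"gripper": 1.0},
  {"dx": 0.0,"dy": 0.0,"dz": 0.0,"wx": 0.0,"wy": 0.0,"wz": 0.0,"gripper": 1.0},
  {"dx": 0.0,"dy": 0.0,"dz": 0.0,"wx": 0.0,"wy": 0.0,"wz": 0.0,"gripper": 1.0},
  {"dx": 0.0,"dy": 0.0,"dz": 0.0,"wx": 0.0,"wy": 0.0,"wz": 0.0,"gripper": 1.0},
  {"dx": 0.0,"dy": 0.0,"dz": 0.0,"wx": 0.0,"wy": 0.0,"wz": 0.0,"gripper": 1.0},
  {"dx": 0.0,"dy": 0.0,"dz": 0.0,"wx": 0.0,"wy": 0.0,"wz": 0.0,"gripper": 1.0},
])

```text
clock: 4.9
position: [399.7, -267.4, 13.3]
ee_rot: [0.709, -0.01, -0.705, -0.01]
contact_force: [-0.1, 1.5, 4.1]
gripper_width: 16.8
```

```bash
python3 - <<'E'
from bench import arm
from h import *
st=arm.read_state();print(st["position"],st["contact_force"],st["gripper_width"])
p=st["position"];print(tgt(st,(p[0]+48.5,p[1]+303,p[2]),np.radians(88.2)))
E
```

```text
[ 399.67495198 -267.44804785   13.25272789] [-0.06301568  1.53376528  4.06288684] 16.75939295592646
(array([ 0.0004, -0.3043, -0.0399]), array([ 0.2, -0.3,  0. ]))
```

Request:
arm_command([
  {"dx": 0.0,"dy": -0.01,"dz": -0.0013,"wx": 0.0,"wy": 0.0,"wz": 0.0,"gripper": 1.0},
  {"dx": 0.0,"dy": -0.03,"dz": -0.004,"wx": 0.0,"wy": 0.0,"wz": 0.0,"gripper": 1.0},
  {"dx": 0.0,"dy": -0.05,"dz": -0.0066,"wx": 0.0,"wy": 0.0,"wz": 0.0,"gripper": 1.0},
  {"dx": 0.0,"dy": -0.07,"dz": -0.0092,"wx": 0.0,"wy": 0.0,"wz": 0.0,"gripper": 1.0},
  {"dx": 0.0,"dy": -0.09,"dz": -0.0118,"wx": 0.0,"wy": 0.0,"wz": 0.0,"gripper": 1.0},
  {"dx": 0.0,"dy": -0.11,"dz": -0.0144,"wx": 0.0,"wy": 0.0,"wz": 0.0,"gripper": 1.0},
  {"dx": 0.0,"dy": -0.13,"dz": -0.017,"wx": 0.0,"wy": 0.0,"wz": 0.0,"gripper": 1.0},
  {"dx": 0.0,"dy": -0.14,"dz": -0.0184,"wx": 0.0,"wy": 0.0,"wz": 0.0,"gripper": 1.0},
])

```text
clock: 5.7
position: [421.8, -127.0, 13.3]
ee_rot: [0.709, -0.01, -0.705, -0.01]
contact_force: [-0.7, -3.8, 1.7]
gripper_width: 16.6
```

```bash
python3 - <<'E'
from bench import arm,get_image
from h import *
st=arm.read_state();print(st["position"],st["contact_force"],st["gripper_width"])
print(tgt(st,(399.7+48.5,-267.4+303,13),np.radians(88.2)))
a=get_image("top")["img"][:,:,::-1];b=get_image("scene")["img"][:,:,::-1]
cv2.imwrite("pics/e.png",np.hstack([cv2.resize(a[140:340,270:470],(400,400)),cv2.resize(b[180:400,220:440],(400,400))]))
E
```

```text
[ 421.82977002 -127.02171944   13.33333198] [-0.73260117 -3.77103436  1.73183947] 16.64415792302793
(array([ 0.0005, -0.1633, -0.0218]), array([ 0.2, -0.3,  0. ]))
```

View pics/e.png

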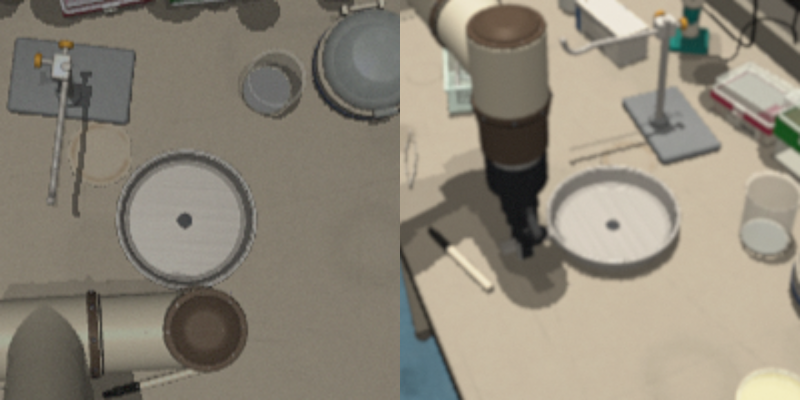

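Request:
arm_command([
  {"dx": 0.0,"dy": -0.012,"dz": -0.0016,"wx": 0.0,"wy": 0.0,"wz": 0.0,"gripper": 1.0},
  {"dx": 0.0,"dy": -0.037,"dz": -0.005,"wx": 0.0,"wy": 0.0,"wz": 0.0,"gripper": 1.0},
  {"dx": 0.0,"dy": -0.065,"dz": -0.0087,"wx": 0.0,"wy": 0.0,"wz": 0.0,"gripper": 1.0},
  {"dx": 0.0,"dy": -0.093,"dz": -0.0124,"wx": 0.0,"wy": 0.0,"wz": 0.0,"gripper": 1.0},
  {"dx": 0.0,"dy": -0.12,"dz": -0.016,"wx": 0.0,"wy": 0.0,"wz": 0.0,"gripper": 1.0},
  {"dx": 0.0,"dy": -0.145,"dz": -0.0193,"wx": 0.0,"wy": 0.0,"wz": 0.0,"gripper": 1.0},
  {"dx": 0.0,"dy": -0.163,"dz": -0.0218,"wx": 0.0,"wy": 0.0,"wz": 0.0,"gripper": 1.0},
  {"dx": 0.0,"dy": -0.163,"dz": -0.0218,"wx": 0.0,"wy": 0.0,"wz": 0.0,"gripper": 1.0},
])

```text
clock: 6.6
position: [449.0, 36.5, 13.4]
ee_rot: [0.71, -0.008, -0.705, -0.009]
contact_force: [0.7, 0.4, -0.4]
gripper_width: 16.6
```

```bash
python3 - <<'E'
from bench import arm,get_image
from h import *
st=arm.read_state();print(st["position"],st["contact_force"],st["gripper_width"])
t=get_image("top");a=t["img"][:,:,::-1];b=get_image("scene")["img"][:,:,::-1]
cv2.imwrite("pics/f.png",np.hstack([cv2.resize(a[180:310,245:375],(400,400)),cv2.resize(b[180:340,220:380],(400,400))]))
E
```

```text
[448.99063938  36.48818946  13.42554893] [ 0.70231541  0.39764476 -0.43628152] 16.63109599565737
```

View pics/f.png

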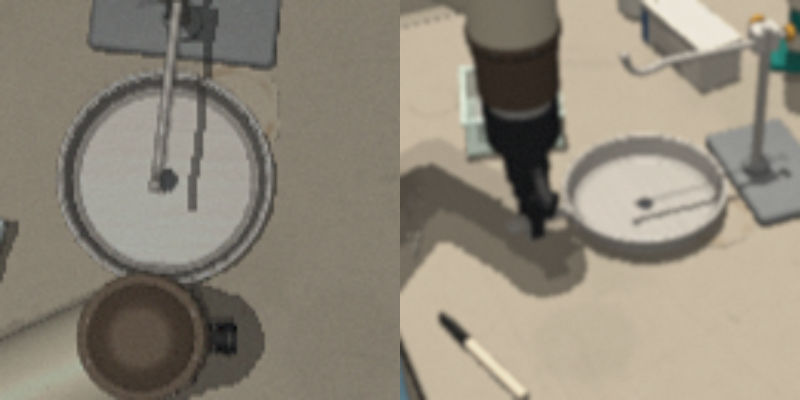

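```bash
python3 - <<'E'
from bench import arm,get_image
from h import *
t=get_image("top")
print(bp(t,(299.6,238.5),3),bp(t,(245+167*.325,180+178*.325),32))
E
```

```text
[578.45066301  31.33730156   3.        ] [577.61270023  31.3198641   32.        ]
```

Request:
arm_command([
  {"dx": 0.0,"dy": 0.0,"dz": 0.0,"wx": 0.0,"wy": 0.0,"wz": 0.0,"gripper": -1.0},
  {"dx": 0.0,"dy": 0.0,"dz": 0.0,"wx": 0.0,"wy": 0.0,"wz": 0.0,"gripper": -1.0},
  {"dx": 0.0,"dy": 0.0,"dz": 0.0,"wx": 0.0,"wy": 0.0,"wz": 0.0,"gripper": -1.0},
  {"dx": 0.0,"dy": 0.0,"dz": 0.0,"wx": 0.0,"wy": 0.0,"wz": 0.0,"gripper": -1.0},
  {"dx": 0.0,"dy": 0.0,"dz": 0.0,"wx": 0.0,"wy": 0.0,"wz": 0.0,"gripper": -1.0},
  {"dx": -0.02,"dy": 0.0,"dz": 0.0,"wx": 0.0,"wy": 0.0,"wz": 0.0,"gripper": -1.0},
  {"dx": -0.06,"dy": 0.0,"dz": 0.0,"wx": 0.0,"wy": 0.0,"wz": 0.0,"gripper": -1.0},
  {"dx": -0.11,"dy": 0.0,"dz": 0.0,"wx": 0.0,"wy": 0.0,"wz": 0.0,"gripper": -1.0},
])

```text
clock: 7.55
position: [446.1, 34.2, 123.2]
ee_rot: [0.707, -0.009, -0.707, -0.009]
contact_force: [1.5, 1.1, 1.3]
gripper_width: 85.4
```

```bash
python3 - <<'E'
from bench import arm
from h import *
st=arm.read_state();print(st["position"],st["joints"],st["gripper_width"])
print(tgt(st,(450,130,190),np.radians(73.3)))
print(tgt(st,(501.5,237,180),np.radians(73.3)))
E
```

```text
[446.10553412  34.19903428 123.18609349] [ 0.44290453  0.20336648 -0.56532848  0.00227559 -0.80151246  1.10073476] 85.3900628120534
(array([-0.0669, -0.0958, -0.0015]), array([15.2, -0.1, -0.1]))
(array([-0.057 , -0.2041, -0.0503]), array([15.2, -0.1, -0.1]))
```

Request:
arm_command([
  {"dx": -0.045,"dy": 0.0,"dz": 0.0,"wx": 0.0,"wy": 0.0,"wz": 0.0,"gripper": -1.0},
  {"dx": -0.065,"dy": -0.035,"dz": -0.002,"wx": 3.0,"wy": 0.0,"wz": 0.0,"gripper": -1.0},
  {"dx": -0.065,"dy": -0.08,"dz": -0.01,"wx": 7.0,"wy": 0.0,"wz": 0.0,"gripper": -1.0},
  {"dx": -0.065,"dy": -0.12,"dz": -0.024,"wx": 11.0,"wy": 0.0,"wz": 0.0,"gripper": -1.0},
  {"dx": -0.062,"dy": -0.16,"dz": -0.037,"wx": 15.0,"wy": 0.0,"wz": 0.0,"gripper": -1.0},
  {"dx": -0.057,"dy": -0.204,"dz": -0.05,"wx": 15.2,"wy": 0.0,"wz": 0.0,"gripper": -1.0},
  {"dx": -0.057,"dy": -0.204,"dz": -0.05,"wx": 15.2,"wy": 0.0,"wz": 0.0,"gripper": -1.0},
  {"dx": -0.057,"dy": -0.204,"dz": -0.05,"wx": 15.2,"wy": 0.0,"wz": 0.0,"gripper": -1.0},
])

```text
clock: 8.35
position: [500.8, 237.5, 179.1]
ee_rot: [-0.7, 0.103, 0.7, 0.101]
contact_force: [-0.4, -0.2, -0.5]
gripper_width: 85.5
```

```bash
python3 - <<'E'
from bench import arm,get_image
from h import *
st=arm.read_state();print(st["position"],st["joints"])
print(tgt(st,(501.5,237,68),np.radians(73.3)))
t=get_image("top");a=t["img"][:,:,::-1];b=get_image("scene")["img"][:,:,::-1]
cv2.imwrite("pics/g.png",np.hstack([cv2.resize(a[180:310,225:355],(400,400)),cv2.resize(b[160:270,210:320],(400,400),interpolation=2)]))
E
```

```text
[500.80321603 237.54703894 179.07213057] [ 0.73615354  0.31013527 -0.24414456  0.00167674 -1.01842056  0.54414301]
(array([ 1.111e-01,  1.000e-04, -8.000e-04]), array([ 0.1, -0. , -0.1]))
```

View pics/g.png

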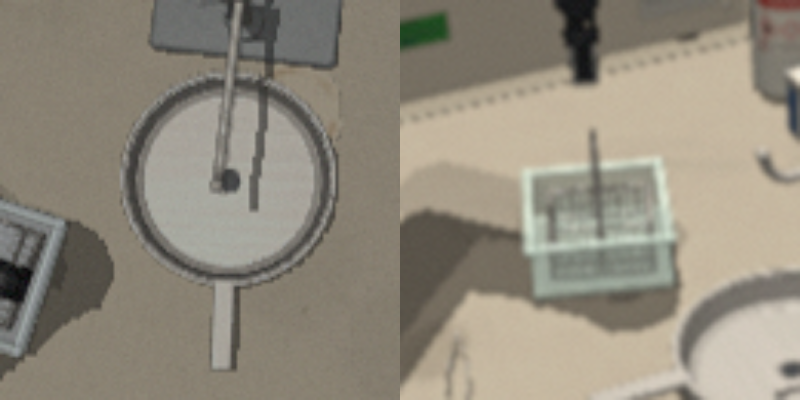

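```bash
python3 - <<'E'
from bench import arm,get_image
from h import *
s=get_image("scene")
f=lambda P:(proj(s,P)-[210,160])*400/110+[400,0]
print(f([(500.8,237.5,192),(500.8,237.5,179)]))
for p in [(500.8,237.5),(503,237.5),(505,236),(501,234),(503,234),(503,231)]: print(p,f([p+(114.5,)]))
# leg feet along handle plane in dish floor
E
```

```text
[[580.64730916  49.94310268]
 [582.08233382  64.79049923]]
(500.8, 237.5) [[588.92424462 135.5799188 ]]
(503, 237.5) [[591.54754099 134.91263109]]
(505, 236) [[594.58971468 135.2474783 ]]
(501, 234) [[590.6971554  137.72158081]]
(503, 234) [[593.08565037 137.11260518]]
(503, 231) [[594.408809   139.00513296]]
```

Request:
arm_command([
  {"dx": 0.03,"dy": 0.0,"dz": -0.001,"wx": 0.0,"wy": 0.0,"wz": 0.0,"gripper": -1.0},
  {"dx": 0.06,"dy": 0.0,"dz": -0.001,"wx": 0.0,"wy": 0.0,"wz": 0.0,"gripper": -1.0},
  {"dx": 0.085,"dy": 0.0,"dz": -0.001,"wx": 0.0,"wy": 0.0,"wz": 0.0,"gripper": -1.0},
  {"dx": 0.1,"dy": 0.0,"dz": -0.001,"wx": 0.0,"wy": 0.0,"wz": 0.0,"gripper": -1.0},
  {"dx": 0.112,"dy": 0.0,"dz": -0.001,"wx": 0.0,"wy": 0.0,"wz": 0.0,"gripper": -1.0},
  {"dx": 0.112,"dy": 0.0,"dz": -0.001,"wx": 0.0,"wy": 0.0,"wz": 0.0,"gripper": -1.0},
  {"dx": 0.112,"dy": 0.0,"dz": -0.001,"wx": 0.0,"wy": 0.0,"wz": 0.0,"gripper": -1.0},
  {"dx": 0.112,"dy": 0.0,"dz": -0.001,"wx": 0.0,"wy": 0.0,"wz": 0.0,"gripper": -1.0},
])

```text
clock: 9.3
position: [502.6, 235.9, 69.3]
ee_rot: [0.701, -0.103, -0.699, -0.103]
contact_force: [0.6, 0.3, -0.8]
gripper_width: 85.7
```

```bash
python3 - <<'E'
from bench import arm,get_image
from h import *
st=arm.read_state();print(st["position"],st["contact_force"])
b=get_image("scene")["img"][:,:,::-1];a=get_image("top")["img"][:,:,::-1]
cv2.imwrite("pics/i.png",np.hstack([cv2.resize(a[220:310,170:260],(400,400)),cv2.resize(b[160:270,210:320],(400,400),interpolation=2)]))
E
```

```text
[502.57016095 235.88662683  69.33924091] [ 0.57197976  0.29153948 -0.79859188]
```

View pics/i.png

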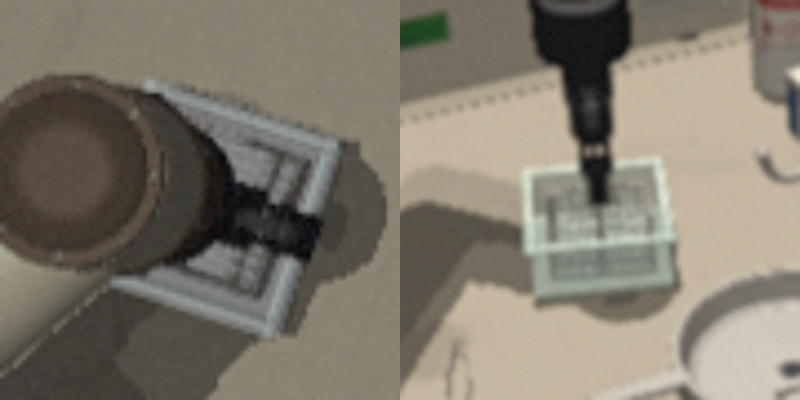

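Request:
arm_command([
  {"dx": 0.003,"dy": 0.0,"dz": 0.0,"wx": 0.0,"wy": 0.0,"wz": 0.0,"gripper": -0.3},
  {"dx": 0.003,"dy": 0.0,"dz": 0.0,"wx": 0.0,"wy": 0.0,"wz": 0.0,"gripper": 0.0},
  {"dx": 0.003,"dy": 0.0,"dz": 0.0,"wx": 0.0,"wy": 0.0,"wz": 0.0,"gripper": 1.0},
  {"dx": 0.003,"dy": 0.0,"dz": 0.0,"wx": 0.0,"wy": 0.0,"wz": 0.0,"gripper": 1.0},
  {"dx": 0.003,"dy": 0.0,"dz": 0.0,"wx": 0.0,"wy": 0.0,"wz": 0.0,"gripper": 1.0},
  {"dx": 0.003,"dy": 0.0,"dz": 0.0,"wx": 0.0,"wy": 0.0,"wz": 0.0,"gripper": 1.0},
  {"dx": 0.003,"dy": 0.0,"dz": 0.0,"wx": 0.0,"wy": 0.0,"wz": 0.0,"gripper": 1.0},
  {"dx": 0.003,"dy": 0.0,"dz": 0.0,"wx": 0.0,"wy": 0.0,"wz": 0.0,"gripper": 1.0},
])

```text
clock: 10.2
position: [503.2, 236.5, 67.0]
ee_rot: [0.701, -0.102, -0.698, -0.103]
contact_force: [0.2, 2.5, 5.6]
gripper_width: 54.0
```

Request:
arm_command([
  {"dx": -0.005,"dy": 0.0,"dz": 0.0,"wx": 0.0,"wy": 0.0,"wz": 0.0,"gripper": 1.0},
  {"dx": -0.015,"dy": 0.0,"dz": 0.0,"wx": 0.0,"wy": 0.0,"wz": 0.0,"gripper": 1.0},
  {"dx": -0.03,"dy": 0.0,"dz": 0.0,"wx": 0.0,"wy": 0.0,"wz": 0.0,"gripper": 1.0},
  {"dx": -0.05,"dy": 0.0,"dz": 0.0,"wx": 0.0,"wy": 0.0,"wz": 0.0,"gripper": 1.0},
  {"dx": -0.07,"dy": 0.0,"dz": 0.0,"wx": 0.0,"wy": 0.0,"wz": 0.0,"gripper": 1.0},
  {"dx": -0.09,"dy": 0.0,"dz": 0.0,"wx": 0.0,"wy": 0.0,"wz": 0.0,"gripper": 1.0},
  {"dx": -0.105,"dy": 0.0,"dz": 0.0,"wx": 0.0,"wy": 0.0,"wz": 0.0,"gripper": 1.0},
  {"dx": -0.115,"dy": 0.0,"dz": 0.0,"wx": 0.0,"wy": 0.0,"wz": 0.0,"gripper": 1.0},
])

```text
clock: 11.0
position: [502.4, 236.2, 183.2]
ee_rot: [0.701, -0.102, -0.698, -0.103]
contact_force: [0.9, 0.3, -2.8]
gripper_width: 53.7
```

```bash
python3 - <<'E'
from bench import arm,get_image
from h import *
st=arm.read_state();print(st["position"],st["contact_force"],st["gripper_width"])
print("pre-hook",tgt(st,(505,36,182),np.radians(85.2)))
b=get_image("scene")["img"][:,:,::-1];a=get_image("top")["img"][:,:,::-1]
cv2.imwrite("pics/j.png",np.hstack([cv2.resize(a[220:310,170:260],(400,400)),cv2.resize(b[140:270,200:330],(400,400),interpolation=2)]))
E
```

```text
[502.43170817 236.20563644 183.18754438] [ 0.8744784   0.28132283 -2.81269707] 53.73520997255011
pre-hook (array([ 0.0009,  0.191 , -0.0599]), array([-11.9,  -0.2,   0.1]))
```

View pics/j.png

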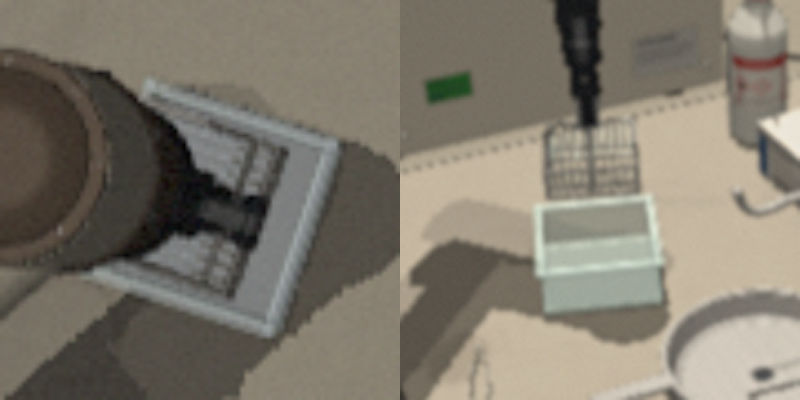

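Request:
arm_command([
  {"dx": 0.0,"dy": 0.012,"dz": -0.004,"wx": -0.8,"wy": 0.0,"wz": 0.0,"gripper": 1.0},
  {"dx": 0.0,"dy": 0.04,"dz": -0.013,"wx": -2.6,"wy": 0.0,"wz": 0.0,"gripper": 1.0},
  {"dx": 0.0,"dy": 0.07,"dz": -0.022,"wx": -4.4,"wy": 0.0,"wz": 0.0,"gripper": 1.0},
  {"dx": 0.0,"dy": 0.1,"dz": -0.031,"wx": -6.3,"wy": 0.0,"wz": 0.0,"gripper": 1.0},
  {"dx": 0.0,"dy": 0.13,"dz": -0.041,"wx": -8.1,"wy": 0.0,"wz": 0.0,"gripper": 1.0},
  {"dx": 0.0,"dy": 0.16,"dz": -0.05,"wx": -10.0,"wy": 0.0,"wz": 0.0,"gripper": 1.0},
  {"dx": 0.0,"dy": 0.182,"dz": -0.057,"wx": -11.4,"wy": 0.0,"wz": 0.0,"gripper": 1.0},
  {"dx": 0.0,"dy": 0.191,"dz": -0.06,"wx": -11.9,"wy": 0.0,"wz": 0.0,"gripper": 1.0},
])

```text
clock: 11.9
position: [504.5, 34.4, 181.6]
ee_rot: [0.708, -0.029, -0.705, -0.031]
contact_force: [0.4, -0.1, -2.2]
gripper_width: 53.9
```

```bash
python3 - <<'E'
from bench import arm,get_image
from h import *
st=arm.read_state();print(st["position"],st["contact_force"],st["gripper_width"])
print("over seat",tgt(st,(578,31.5,182),np.radians(85.2)))
b=get_image("scene")["img"][:,:,::-1];a=get_image("top")["img"][:,:,::-1]
cv2.imwrite("pics/k.png",np.hstack([cv2.resize(a[170:280,240:350],(400,400)),cv2.resize(b[140:270,250:380],(400,400),interpolation=2)]))
E
```

```text
[504.46104573  34.42963498 181.6093996 ] [ 0.37044198 -0.05368655 -2.19411193] 53.94612532057907
over seat (array([-0.0002, -0.0033, -0.0735]), array([-0.1, -0.2,  0.1]))
```

View pics/k.png

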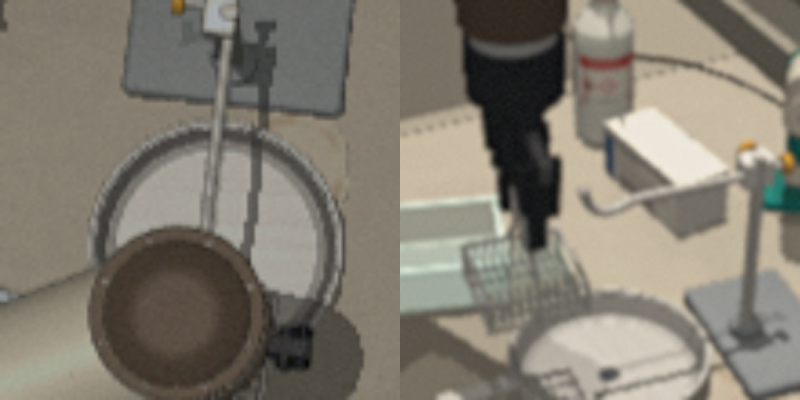

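Request:
arm_command([
  {"dx": -0.002,"dy": -0.001,"dz": -0.01,"wx": 0.0,"wy": 0.0,"wz": 0.0,"gripper": 1.0},
  {"dx": -0.002,"dy": -0.001,"dz": -0.022,"wx": 0.0,"wy": 0.0,"wz": 0.0,"gripper": 1.0},
  {"dx": -0.002,"dy": -0.002,"dz": -0.034,"wx": 0.0,"wy": 0.0,"wz": 0.0,"gripper": 1.0},
  {"dx": -0.002,"dy": -0.002,"dz": -0.046,"wx": 0.0,"wy": 0.0,"wz": 0.0,"gripper": 1.0},
  {"dx": -0.002,"dy": -0.003,"dz": -0.056,"wx": 0.0,"wy": 0.0,"wz": 0.0,"gripper": 1.0},
  {"dx": -0.002,"dy": -0.003,"dz": -0.066,"wx": 0.0,"wy": 0.0,"wz": 0.0,"gripper": 1.0},
  {"dx": -0.002,"dy": -0.003,"dz": -0.0735,"wx": 0.0,"wy": 0.0,"wz": 0.0,"gripper": 1.0},
  {"dx": -0.002,"dy": -0.003,"dz": -0.0735,"wx": 0.0,"wy": 0.0,"wz": 0.0,"gripper": 1.0},
])

```text
clock: 12.8
position: [579.5, 32.0, 184.0]
ee_rot: [0.708, -0.03, -0.705, -0.031]
contact_force: [-0.5, -0.7, -2.2]
gripper_width: 54.1
```

```bash
python3 - <<'E'
from bench import arm,get_image
from h import *
st=arm.read_state();print(st["position"],st["contact_force"],st["gripper_width"])
print("seat",tgt(st,(578,31.5,145),np.radians(85.2)))
b=get_image("scene")["img"][:,:,::-1];a=get_image("top")["img"][:,:,::-1]
cv2.imwrite("pics/l.png",np.hstack([cv2.resize(a[150:260,240:350],(400,400)),cv2.resize(b[160:260,270:370],(400,400),interpolation=2)]))
E
```

```text
[579.46608149  32.02743097 183.97053974] [-0.47085311 -0.68193848 -2.22918424] 54.09280347063973
seat (array([0.039 , 0.0007, 0.0016]), array([-0.1, -0.2,  0.1]))
```

View pics/l.png

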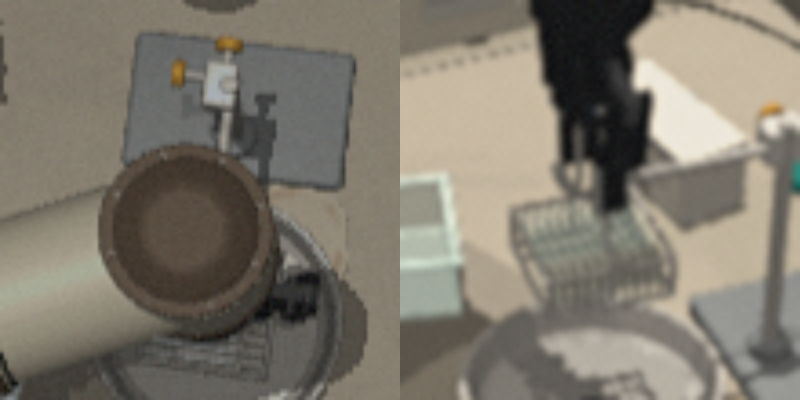

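Request:
arm_command([
  {"dx": 0.005,"dy": 0.0,"dz": 0.001,"wx": 0.0,"wy": 0.0,"wz": 0.0,"gripper": 1.0},
  {"dx": 0.012,"dy": 0.0,"dz": 0.0015,"wx": 0.0,"wy": 0.0,"wz": 0.0,"gripper": 1.0},
  {"dx": 0.02,"dy": 0.0,"dz": 0.0015,"wx": 0.0,"wy": 0.0,"wz": 0.0,"gripper": 1.0},
  {"dx": 0.026,"dy": 0.0,"dz": 0.0015,"wx": 0.0,"wy": 0.0,"wz": 0.0,"gripper": 1.0},
  {"dx": 0.031,"dy": 0.0,"dz": 0.0015,"wx": 0.0,"wy": 0.0,"wz": 0.0,"gripper": 1.0},
  {"dx": 0.035,"dy": 0.0,"dz": 0.0015,"wx": 0.0,"wy": 0.0,"wz": 0.0,"gripper": 1.0},
  {"dx": 0.035,"dy": 0.0,"dz": 0.0015,"wx": 0.0,"wy": 0.0,"wz": 0.0,"gripper": 1.0},
  {"dx": 0.035,"dy": 0.0,"dz": 0.0015,"wx": 0.0,"wy": 0.0,"wz": 0.0,"gripper": 1.0},
])

```text
clock: 13.7
position: [577.1, 32.2, 149.1]
ee_rot: [0.708, -0.03, -0.705, -0.031]
contact_force: [-0.4, 0.7, -0.6]
gripper_width: 54.0
```

Request:
arm_command([
  {"dx": 0.001,"dy": 0.0,"dz": 0.0,"wx": 0.0,"wy": 0.0,"wz": 0.0,"gripper": 1.0},
  {"dx": 0.002,"dy": 0.0,"dz": 0.0,"wx": 0.0,"wy": 0.0,"wz": 0.0,"gripper": 1.0},
  {"dx": 0.003,"dy": 0.0,"dz": 0.0,"wx": 0.0,"wy": 0.0,"wz": 0.0,"gripper": 1.0},
  {"dx": 0.004,"dy": 0.0,"dz": 0.0,"wx": 0.0,"wy": 0.0,"wz": 0.0,"gripper": 1.0},
  {"dx": 0.004,"dy": 0.0,"dz": 0.0,"wx": 0.0,"wy": 0.0,"wz": 0.0,"gripper": 1.0},
  {"dx": 0.004,"dy": 0.0,"dz": 0.0,"wx": 0.0,"wy": 0.0,"wz": 0.0,"gripper": 1.0},
  {"dx": 0.004,"dy": 0.0,"dz": 0.0,"wx": 0.0,"wy": 0.0,"wz": 0.0,"gripper": 1.0},
  {"dx": 0.004,"dy": 0.0,"dz": 0.0,"wx": 0.0,"wy": 0.0,"wz": 0.0,"gripper": 1.0},
])

```text
clock: 14.5
position: [577.1, 32.2, 145.2]
ee_rot: [0.708, -0.03, -0.705, -0.031]
contact_force: [-0.0, 0.7, -1.3]
gripper_width: 53.8
```

```bash
python3 - <<'E'
from bench import arm,get_image
from h import *
st=arm.read_state();print(st["position"],st["contact_force"],st["wrist_torque"],st["gripper_width"])
s=get_image("scene");b=s["img"][:,:,::-1];a=get_image("top")["img"][:,:,::-1]
cv2.imwrite("pics/m.png",np.hstack([cv2.resize(a[150:260,240:350],(400,400)),cv2.resize(b[160:260,270:370],(400,400),interpolation=2)]))
E
```

```text
[577.14751538  32.22206253 145.1809555 ] [-0.0335156   0.7207153  -1.29236639] [-0.0471048   0.02853435 -0.00940532] 53.75664224164731
```

View pics/m.png

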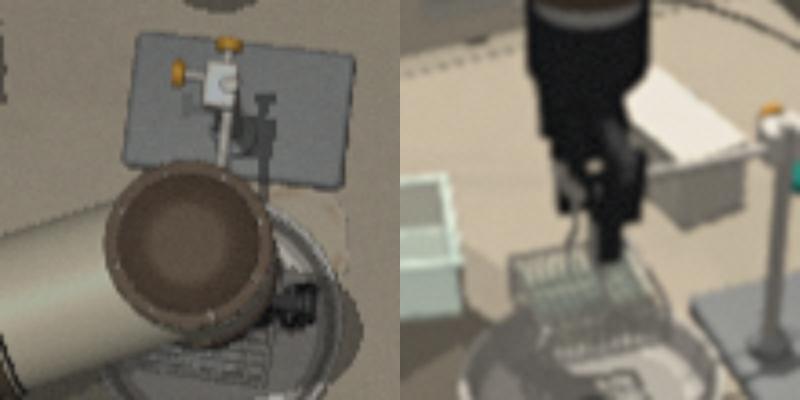

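Request:
arm_command([
  {"dx": 0.001,"dy": 0.0,"dz": 0.0,"wx": 0.0,"wy": 0.0,"wz": 0.0,"gripper": 1.0},
  {"dx": 0.002,"dy": 0.0,"dz": 0.0,"wx": 0.0,"wy": 0.0,"wz": 0.0,"gripper": 1.0},
  {"dx": 0.003,"dy": 0.0,"dz": 0.0,"wx": 0.0,"wy": 0.0,"wz": 0.0,"gripper": 1.0},
  {"dx": 0.0035,"dy": 0.0,"dz": 0.0,"wx": 0.0,"wy": 0.0,"wz": 0.0,"gripper": 1.0},
  {"dx": 0.0035,"dy": 0.0,"dz": 0.0,"wx": 0.0,"wy": 0.0,"wz": 0.0,"gripper": 1.0},
  {"dx": 0.0035,"dy": 0.0,"dz": 0.0,"wx": 0.0,"wy": 0.0,"wz": 0.0,"gripper": 1.0},
  {"dx": 0.0035,"dy": 0.0,"dz": 0.0,"wx": 0.0,"wy": 0.0,"wz": 0.0,"gripper": 1.0},
  {"dx": 0.0035,"dy": 0.0,"dz": 0.0,"wx": 0.0,"wy": 0.0,"wz": 0.0,"gripper": 1.0},
])

```text
clock: 15.4
position: [577.5, 32.2, 143.4]
ee_rot: [0.708, -0.029, -0.704, -0.031]
contact_force: [-2.7, 0.3, 5.6]
gripper_width: 54.1
```

Request:
arm_command([
  {"dx": 0.0,"dy": 0.0,"dz": 0.001,"wx": 0.0,"wy": 0.0,"wz": 0.0,"gripper": 1.0},
  {"dx": 0.0,"dy": 0.0,"dz": 0.002,"wx": 0.0,"wy": 0.0,"wz": 0.0,"gripper": 1.0},
  {"dx": 0.0,"dy": 0.0,"dz": 0.002,"wx": 0.0,"wy": 0.0,"wz": 0.0,"gripper": 1.0},
  {"dx": 0.0,"dy": 0.0,"dz": 0.002,"wx": 0.0,"wy": 0.0,"wz": 0.0,"gripper": 1.0},
  {"dx": 0.0,"dy": 0.0,"dz": 0.002,"wx": 0.0,"wy": 0.0,"wz": 0.0,"gripper": 1.0},
  {"dx": 0.0,"dy": 0.0,"dz": 0.002,"wx": 0.0,"wy": 0.0,"wz": 0.0,"gripper": 1.0},
  {"dx": 0.0,"dy": 0.0,"dz": 0.002,"wx": 0.0,"wy": 0.0,"wz": 0.0,"gripper": 1.0},
  {"dx": 0.0,"dy": 0.0,"dz": 0.002,"wx": 0.0,"wy": 0.0,"wz": 0.0,"gripper": 1.0},
])

```text
clock: 16.2
position: [576.3, 32.5, 143.8]
ee_rot: [0.709, -0.029, -0.704, -0.031]
contact_force: [3.6, 0.9, 2.2]
gripper_width: 53.9
```

```bash
python3 - <<'E'
from bench import arm,get_image
from h import *
st=arm.read_state();print(st["position"],st["contact_force"],st["wrist_torque"],st["gripper_width"])
s=get_image("scene");b=s["img"][:,:,::-1];a=get_image("top")["img"][:,:,::-1]
cv2.imwrite("pics/n.png",np.hstack([cv2.resize(a[150:260,240:350],(400,400)),cv2.resize(b[160:260,270:370],(400,400),interpolation=2)]))
E
```

```text
[576.26013914  32.51421487 143.76916934] [3.55499822 0.86830189 2.16626427] [ 0.07596118 -0.82936503  0.02929504] 53.8910122084755
```

View pics/n.png

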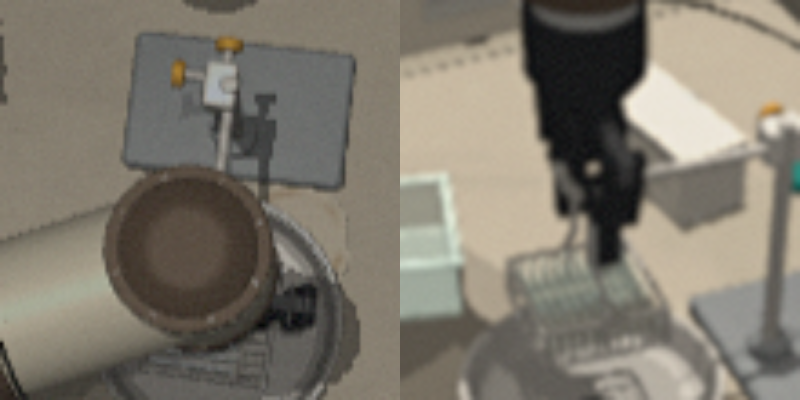

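Request:
arm_command([
  {"dx": 0.0,"dy": 0.0,"dz": 0.0,"wx": 0.0,"wy": 0.0,"wz": 0.0,"gripper": 0.2},
  {"dx": 0.0,"dy": 0.0,"dz": 0.0,"wx": 0.0,"wy": 0.0,"wz": 0.0,"gripper": 0.0},
  {"dx": 0.0,"dy": 0.0,"dz": 0.0,"wx": 0.0,"wy": 0.0,"wz": 0.0,"gripper": -0.4},
  {"dx": 0.0,"dy": 0.0,"dz": 0.0,"wx": 0.0,"wy": 0.0,"wz": 0.0,"gripper": -0.7},
  {"dx": 0.0,"dy": 0.0,"dz": 0.0,"wx": 0.0,"wy": 0.0,"wz": 0.0,"gripper": -1.0},
  {"dx": 0.0,"dy": 0.0,"dz": 0.0,"wx": 0.0,"wy": 0.0,"wz": 0.0,"gripper": -1.0},
  {"dx": 0.0,"dy": 0.0,"dz": 0.0,"wx": 0.0,"wy": 0.0,"wz": 0.0,"gripper": -1.0},
  {"dx": 0.0,"dy": 0.0,"dz": 0.0,"wx": 0.0,"wy": 0.0,"wz": 0.0,"gripper": -1.0},
])

```text
clock: 17.1
position: [576.1, 32.5, 143.6]
ee_rot: [0.709, -0.029, -0.704, -0.031]
contact_force: [-0.4, 0.8, -0.1]
gripper_width: 85.0
```

```bash
python3 - <<'E'
from bench import arm,get_image
from h import *
st=arm.read_state();print(st["position"],st["contact_force"],st["wrist_torque"],st["gripper_width"])
s=get_image("scene");b=s["img"][:,:,::-1]
cv2.imwrite("pics/o.png",cv2.resize(b[160:260,270:370],(500,500),interpolation=2))
E
```

```text
[576.06744416  32.51229869 143.6314502 ] [-0.41197595  0.82823959 -0.10478704] [0.03915281 0.01882637 0.02240857] 84.96140684991654
```

View pics/o.png

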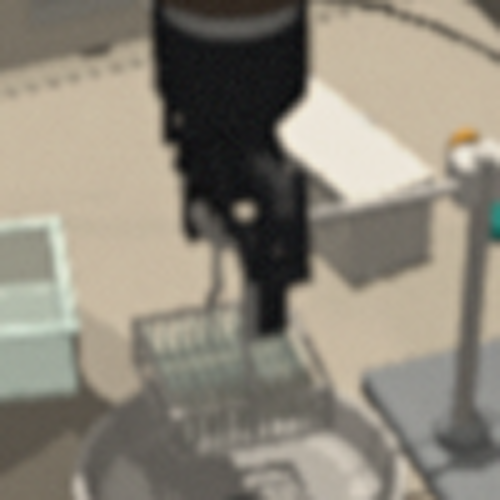

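Request:
arm_command([
  {"dx": -0.01,"dy": 0.0,"dz": 0.0,"wx": 0.0,"wy": 0.0,"wz": 0.0,"gripper": -1.0},
  {"dx": -0.025,"dy": 0.0,"dz": 0.0,"wx": 0.0,"wy": 0.0,"wz": 0.0,"gripper": -1.0},
  {"dx": -0.04,"dy": 0.0,"dz": 0.0,"wx": 0.0,"wy": 0.0,"wz": 0.0,"gripper": -1.0},
  {"dx": -0.055,"dy": 0.0,"dz": 0.0,"wx": 0.0,"wy": 0.0,"wz": 0.0,"gripper": -1.0},
  {"dx": -0.07,"dy": 0.0,"dz": 0.0,"wx": 0.0,"wy": 0.0,"wz": 0.0,"gripper": -1.0},
  {"dx": -0.085,"dy": 0.0,"dz": 0.0,"wx": 0.0,"wy": 0.0,"wz": 0.0,"gripper": -1.0},
  {"dx": -0.105,"dy": 0.0,"dz": 0.0,"wx": 0.0,"wy": 0.0,"wz": 0.0,"gripper": -1.0},
  {"dx": -0.13,"dy": 0.0,"dz": 0.0,"wx": 0.0,"wy": 0.0,"wz": 0.0,"gripper": -1.0},
])

```text
clock: 17.95
position: [574.7, 32.1, 274.6]
ee_rot: [0.709, -0.029, -0.704, -0.031]
contact_force: [-0.3, -0.2, -0.4]
gripper_width: 85.5
```

Request:
arm_command([
  {"dx": 0.0,"dy": 0.0,"dz": 0.04,"wx": 0.0,"wy": 0.0,"wz": 0.0,"gripper": -1.0},
  {"dx": 0.0,"dy": 0.0,"dz": 0.08,"wx": 0.0,"wy": 0.0,"wz": 0.0,"gripper": -1.0},
  {"dx": 0.0,"dy": 0.0,"dz": 0.12,"wx": 0.0,"wy": 0.0,"wz": 0.0,"gripper": -1.0},
  {"dx": 0.0,"dy": 0.0,"dz": 0.15,"wx": 0.0,"wy": 0.0,"wz": 0.0,"gripper": -1.0},
  {"dx": 0.0,"dy": 0.0,"dz": 0.15,"wx": 0.0,"wy": 0.0,"wz": 0.0,"gripper": -1.0},
  {"dx": 0.0,"dy": 0.0,"dz": 0.15,"wx": 0.0,"wy": 0.0,"wz": 0.0,"gripper": -1.0},
  {"dx": 0.0,"dy": 0.0,"dz": 0.15,"wx": 0.0,"wy": 0.0,"wz": 0.0,"gripper": -1.0},
  {"dx": 0.0,"dy": 0.0,"dz": 0.15,"wx": 0.0,"wy": 0.0,"wz": 0.0,"gripper": -1.0},
])

```text
clock: 18.75
position: [426.1, 44.9, 273.7]
ee_rot: [0.708, -0.03, -0.704, -0.031]
contact_force: [-0.2, -0.3, 0.1]
gripper_width: 85.5
```

```bash
python3 - <<'E'
from bench import arm,get_image
from h import *
st=arm.read_state();print(st["position"],st["contact_force"])
s=get_image("scene");b=s["img"][:,:,::-1];a=get_image("top")["img"][:,:,::-1]
print((proj(s,[(577,31.5,187.5)])-[270,160])*4)
cv2.imwrite("pics/p.png",np.hstack([cv2.resize(a[150:260,240:350],(400,400)),cv2.resize(b[160:260,270:370],(400,400),interpolation=2)]))
E
```

```text
[426.06994037  44.90426152 273.67341463] [-0.23979884 -0.32076177  0.10377969]
[[187.36508118 185.50622216]]
```

View pics/p.png

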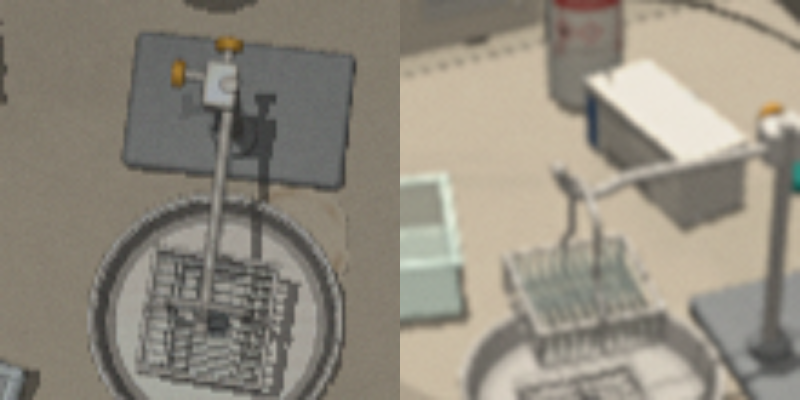

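```bash
python3 - <<'E'
from bench import arm,get_image
from h import *
s=get_image("scene");t=get_image("top");b=s["img"][:,:,::-1];a=t["img"][:,:,::-1]
S=[577,31.5,-.0835]
print((proj(t,loc(S,[(0,0,190),(-24,0,209),(0,23,185),(0,-23,185)]))-[270,205])*10, (proj(s,loc(S,[(0,0,190),(-24,0,209)]))-[300,190])*10)
cv2.imwrite("pics/q.png",np.hstack([cv2.resize(a[205:265,270:310],(400,600),interpolation=2),cv2.resize(b[190:250,300:340],(400,600),interpolation=2)]))
E
```

```text
[[271.7934759  271.04339873]
 [257.74431895 367.8838033 ]
 [173.39434031 262.87961728]
 [371.64599339 283.42249535]] [[168.39633773 155.48884277]
 [ 76.94920418 111.25513575]]
```

View pics/q.png

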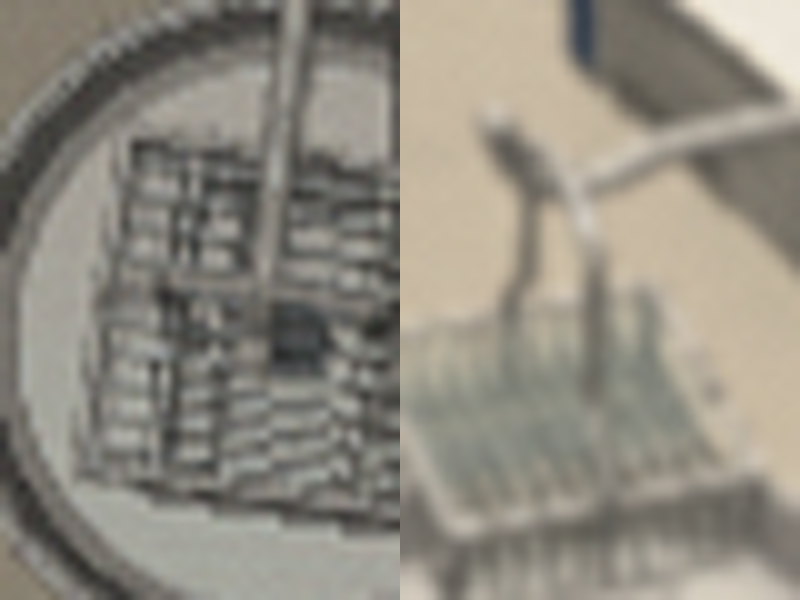

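```bash
python3 - <<'E'
from bench import arm,get_image,models
for q in["beaker","stain_dish"]:print(q,[(r["conf"],r["extent"]) for r in models.cut_out("top",q)[:1]])
get_image("top")
for q in["beaker","stain_dish"]:print(q,[(r["conf"],r["extent"]) for r in models.cut_out("top",q)[:1]])
print(arm.job_done())
E
```

```text
beaker [(0.6, [387.3, 165.8, 424.6, 197.4])]
stain_dish [(0.96, [186.7, 236.8, 244.3, 299.5])]
beaker [(0.91, [390.0, 166.7, 425.9, 197.7])]
stain_dish [(0.64, [188.6, 236.6, 245.8, 295.0])]
the job is handed in; nothing more can be done
None
```

The drip pan is under the hook and the slide rack hangs on it by its handle. I handed the job in at about 19 s of the 72 s allowed; no verdict was reported.

- **Pan:** I gripped it by its bar handle and slid it along the bench without lifting it. From the top picture its centre is at about (578, 31) mm. I put the hook's seat at about (577, 31.5) mm, so the pan is within a few mm of centre. The pan still looked in place after I let go.
- **Rack:** I lifted it by the handle legs (54 mm measured opening) and lowered it onto the hook until the force showed contact. After I opened the gripper, the force on the tool fell to about zero.
- **Hanging:** In the last pictures the handle's bar crosses the hook within about 1 pixel (about 3 mm) of where I expected the seat. The rack looks level and clear of the pan.
- **Robot, dish and beaker:** The arm was well clear and touching nothing. The networks' outlines of the dish and beaker match the first pictures to within about 4 pixels (about 9 mm).

No check failed. When the rack first touched the hook, a small sideways force suggested it sat slightly to the rear of the saddle, so I shifted it about 1 mm forward before releasing it.

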